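# Refit the speed knob of the edge burnisher

### The arm

A 7-joint arm with a two-finger parallel gripper is mounted at the origin on the work surface; the furniture and walls round the work are solid. World frame = base frame: x ahead of the robot, y to its left, z up, the work surface at z = 0. Lengths are in m, angles in rad, forces in N, time in s.
With the tool pointing down it reaches from about 0.4 to 0.85 m from the base axis. Payload 10.4 kg.
Tool frame: the origin (TCP) lies between the finger pads; the fingertips stand 19 mm ahead of it and the grasp point (between the pads) is the TCP; z points along the fingers, y is the line along which they close (so a half turn about z gives the same grasp; the last joint's range is limited). The gripper opens to 87 mm and grips with 3 to 60 N. Pads are 19 mm wide; open, the fingers measure 117 mm over their backs; the gripper's body (75 mm by 190 mm) begins 51 mm behind the grasp point.
Start: joints at [1.24, 0.332, -0.065, 1.46, 0.022, 1.35, -0.088], TCP at [0.189, -0.596, 0.209] pointing down, gripper open.
Joint ranges: [-2.6, 2.6], [-0.5, 2.12], [-1.47, 1.34], [0.16, 2.42], [-1.27, 4.41], [0.06, 2.06], [-2.6, 2.6]. Speed limits (rad/s): [2.22, 2.22, 2.79, 2.79, 3.14, 3.14, 3.14].

### API

Orientations are given as [roll, pitch, yaw] about the fixed x, y, z axes, in that order (R = Rz(yaw) Ry(pitch) Rx(roll)).
In Python, from rig import readout, vision, sign_off gives the robot as it stands.
- The arm moves only by the tool arm_command, never from a script. Its arguments are lists of equal length, an entry for each row: "dr": the turn, a rotation vector about the tool's x, y, z in a scale on which 1.0 is 180 degrees, a list of three; "dp": the shift along the tool's x, y, z in fractions of the full range, 1 being 0.8 m, a list of three; "jaw": the finger opening in m, from 0 to 0.087. In form: {"dr": [[wx, wy, wz], ...], "dp": [[tx, ty, tz], ...], "jaw": [jaw, ...]}. A call has 1 to 20 rows; each row is the pose to reach, as a shift and turn from the pose commanded when the call began, along the tool's axes at that moment; what a row does not reach only later rows make up. A row lasts 1/8 s, in which the tool goes at most 62.5 mm and 10.7 degrees, less where a joint would pass 70% of its speed; a pose out of reach is approached as far as the arm can. Shift and turn numbers lie between -1 and 1, and a call with a number outside is refused. A call with a gripper value outside its range is refused whole. The fingers move at their own pace and stop on an object; "force" is the grip in N (left out, the last holds). Time passes only in rows, so rows that repeat a pose let the fingers close. It gives the time, the measured TCP pose, the force, the opening and the grip force at its end, in the units of the state.
- readout.observe(): the state, without advancing time (a new reading comes with each control period).
- vision.capture(name): name is "scene" or "top"; returns the picture (400x640x3 uint8, red, green, blue); there is no depth.
- vision.calibration(name): a dict with "camera_matrix" (3x3 intrinsics, pixels), "extrinsics" (4x4, takes a point from camera to world coordinates). Camera axes: x right, y up, looking along -z (the intrinsics and any distortion apply to the point x, -y, -z); pixel columns grow to the right and rows downward; lengths in m; the calibration is good to about 2 mm. A picture is of the moment at which its call begins. calibration takes no time and is no camera call.
- sign_off(): hands the job in; it is judged then, once.
The state is a dict: "t": time; "joint_pos": joint angles; "qd": joint speeds; "tau": joint torques, N m; "tool_pos": TCP position; "orientation": TCP orientation; "contact_force": force on the tool from outside, world axes, zero at the start; "ft_torque": the same for the moment, N m; "width": opening from 0.0 (shut) to 1.0 (fully open); "grasp_force": force on a finger pad.
Only numpy, scipy, OpenCV 4.12 (cv2) and the standard library are available. Lean on these libraries where they do the work, as an engineer would, in place of code of your own. Each camera call takes 0.05 s, during which the arm holds its last target. There are 200 camera calls.

### The job

The speed knob has come off the bench edge burnisher. Put it back on its keyed spindle, pressing only gently and turning it slowly until it drops fully home, then turn it anticlockwise until its pointer stands at the red OFF mark, without forcing it against the end stop, and let go. Leave the two bottles and the sanding block where they are.

Things in the scene. Friction and masses are not known exactly. Their poses are not given: they have to be found in the camera images.
- burnisher: Bench edge burnisher for leather, fixed to the bench: dark green housing 140 (x) by 130 (y) mm, flat top 95 mm high; a wooden burnishing head sticks out 145 mm to +y and a felt drum 111 mm to -y, both below 75 mm. Origin: on the bench under the housing's centre; x points to its back, away from a worker in front, y to that worker's left, z up.
- dial (a point): Point on the burnisher's aluminium top plate, 95 mm above the bench, on the axis of the upright speed spindle; axes as the burnisher's.
- spindle_top (a point): Centre of the bare spindle's top, 24 mm above dial. Spindle: round, 13 mm in diameter, tip bevelled; a brass key 5 mm wide sticks out on one side to 11 mm from the axis, its top 14 mm above the plate. It sinks on a spring (starts at 3 N, then 2.5 N per mm, at most 6 mm) and turns stiffly (0.05 N m). Its turn is not tracked; this point neither turns nor sinks with it.
- spindle_spring (a joint): How far the speed spindle is pushed down against its spring, in m: 0 at rest, 0.006 at the bottom, where its brush gear is bent. It tells nothing of the spindle's turn.
- off_mark (a point): Point on the top plate 22 mm from the spindle's axis towards the red OFF dot, 150 degrees (2.618 rad) anticlockwise from the burnisher's x seen from above. The knob's pointer tip stands over it at OFF; the end stop is 0.08 rad further anticlockwise, the scale runs 300 degrees clockwise. At the start the key points somewhere 26 to 135 degrees (0.45 to 2.35 rad) clockwise of this direction.
- knob: Black fluted speed knob, loose, standing upright on the bench at the start: 40 mm in diameter, 36 mm high, with a 48 mm skirt in its lowest 6 mm; 40 to 85 g. Origin: centre of its underside; z up along its axis, x towards its white pointer line, which runs down one side and over the skirt. Fully home, its underside stands 2 mm above the top plate.
- bore (a point): Centre of the bore in the knob's underside (its origin): 14.4 mm wide, bevelled by 1 mm, 22 mm deep, with a keyway 6.6 mm wide on the pointer side. Put on at a wrong angle the knob slides 10 mm down the spindle and rests on the key with its underside 14 mm above the plate; when pointer and key face the same way to about 0.09 rad it can drop 12 mm further, fully home.
- pointer_tip (a point): Point at the skirt's rim on the white pointer line, level with the knob's underside, 22 mm from its axis.
- dye_bottle: Bystander: brown dye bottle with a black cap, 42 mm in diameter, 62 mm high, upright; origin at the centre of its base. It may stand to the left or right of the burnisher, and the knob on the other side.
- paint_bottle: Bystander: red edge-paint bottle with a black cap, 32 mm in diameter, 52 mm high; origin at the centre of its base.
- sanding_pad: Bystander: tan sanding block, 49 by 86 by 26 mm; origin under its centre.
Mind the look-alikes: they are no part of the job. Leave any pink or purple look-alike of the knob alone.

How it is judged:
On the way:
1. the knob has dropped home on the spindle (z of knob in the frame of dial between -0.004 and 0.0045 m and horizontal distance between knob and dial below 0.003 m), for 0.2 s.
At the end, for the whole second after the job is handed in: The knob sits fully home on the spindle (underside 0 to 4 mm above the top plate, within 3 mm of the axis, upright within 0.1 rad), its pointer tip is within 5.5 mm of off_mark (about 14 degrees), and it is released and at rest (z of knob in the frame of dial between 0 and 0.004 m and horizontal distance between knob and dial below 0.003 m and angle between knob's own z axis and vertical below 0.1 rad and horizontal distance between pointer_tip and off_mark below 0.0055 m and linear speed of knob below 0.02 m/s); the robot touches nothing.
It fails at once if the spindle is pushed down by more than 5 mm (about 15 N) (value of joint spindle_spring above 0.005 m).
It fails at once if the knob is forced on the burnisher, its contact forces (pressing, twisting and tilting) passing 60 N (contact force between knob and burnisher above 60 N).
It fails at once if a bystander is moved by more than 30 mm (distance of any of dye_bottle, paint_bottle, sanding_pad from where it was at the start of the episode above 0.03 m).
It also fails if it takes over 64 s, if anything falls off the work surface, if the arm or the gripper's body presses on something with over 40 N, if the wrist force passes 120 N, or if a joint passes its speed limit or range.

## Working session

There is one attempt and no reset: what is moved stays moved. The work goes in short steps, Python scripts to look and compute and a tool call to move; the robot and the scene stay as the last step left them, time stands still between calls to the robot, and variables do not carry over. Pictures are saved under pics/ and viewed, at most 12 in all, crops included, and the job is handed in when it is done.

Besides the shell and the picture viewer there is one more tool, called after "Emit:" by a JSON object that holds its "op" and its "data". arm_command: Moves the arm, as the interface text tells. Its arguments: {"type":"object","properties":{"dr":{"type":"array"},"dp":{"type":"array"},"jaw":{"type":"array"},"force":{"type":"number"}},"required":["dr","dp","jaw"]}

```bash
mkdir -p pics; ls
python3 - <<'E'
from rig import readout, vision
import cv2,json
print(readout.observe())
for n in("scene","top"):
    im=vision.capture(n); cv2.imwrite(f"pics/{n}0.png",im[:,:,::-1]); c=vision.calibration(n); print(n,{k:(v.tolist() if hasattr(v,'tolist') else v) for k,v in c.items()})
E
```

```text
pics
{'t': 0.0, 'joint_pos': array([ 1.24041109,  0.33286114, -0.06469401,  1.4609125 ,  0.02157862,
        1.34987937, -0.08850399]), 'qd': array([-1.38147067e-03,  1.76947682e-04, -1.26315709e-03,  7.40652525e-04,
       -6.21734663e-04,  7.61677189e-05, -7.55124326e-04]), 'tau': array([ 3.03661345e-04, -6.23259902e+01,  2.48972053e-02, -3.89903498e+01,
       -6.13070838e-02,  3.96666618e-02,  1.17115678e-04]), 'tool_pos': array([ 0.18922446, -0.59526147,  0.20837438]), 'orientation': array([-3.14022735e+00,  4.29966632e-05,  3.07791287e-01]), 'contact_force': array([ 0.54635564, -0.29085789, -0.42116413]), 'ft_torque': array([-0.02376339,  0.06235112,  0.02340058]), 'grasp_force': 0.0, 'width': 0.9991611484624748}
scene {'camera_matrix': [[456.434389042847, 0.0, 323.91933723399757], [0.0, 456.434389042847, 204.7909178926331], [0.0, 0.0, 1.0]], 'extrinsics': [[-0.6988212722849305, 0.45716636592945387, -0.550134295663275, -0.2382271317873239], [-0.7152936605400659, -0.44453667164205, 0.5392050878437638, 0.6923097901723347], [0.0019515617499096772, 0.7703155596431016, 0.6376598858156842, 0.8879589743766669], [0.0, 0.0, 0.0, 1.0]]}
top {'camera_matrix': [[483.0734941921914, 0.0, 321.52092497568736], [0.0, 483.0734941921914, 190.69705749971237], [0.0, 0.0, 1.0]], 'extrinsics': [[0.017346066899559198, 0.9792227759320691, -0.2020442255027567, 0.1496641838983879], [-0.9998360054029791, 0.018039640328143713, 0.0015917526958888482, 0.040824174901679416], [0.005203485651913756, 0.20198348069266456, 0.9793751054955123, 1.630441956521182], [0.0, 0.0, 0.0, 1.0]]}
```

View pics/scene0.png

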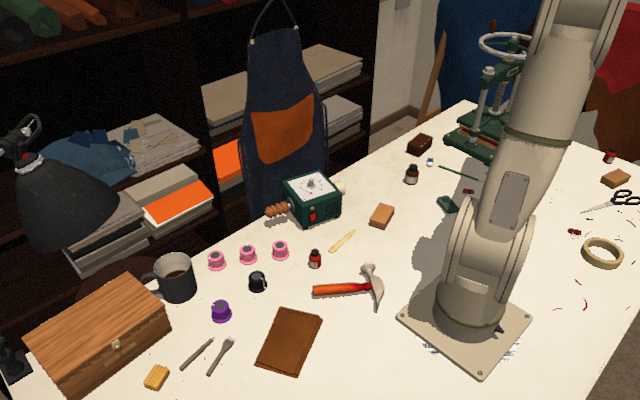

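View pics/top0.png

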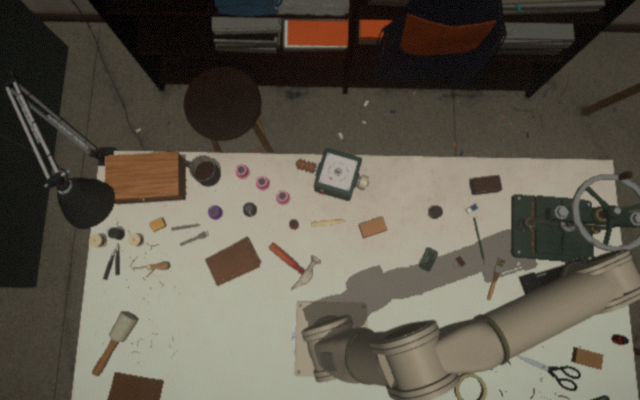

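Candidates for the knob: black one, scene (257,281) / top (250,209); pink look-alikes, scene (217,260), (248,254), (280,250); purple, scene (221,311); the dark mug, scene (175,277), is too large. I choose the black one by its colour, and check it in a close crop together with the dial.

```bash
cat > h.py <<'E'
from rig import readout, vision
import cv2, numpy as np
C={n:vision.calibration(n) for n in("scene","top")}
def ray(n,u,v):
    K=np.array(C[n]["camera_matrix"]);T=np.array(C[n]["extrinsics"])
    d=np.linalg.solve(K,[u,v,1.]);d=T[:3,:3]@(d*[1,-1,-1]);return T[:3,3],d
def plane(n,u,v,z):
    o,d=ray(n,u,v);return o+d*(z-o[2])/d[2]
def proj(n,p):
    K=np.array(C[n]["camera_matrix"]);T=np.array(C[n]["extrinsics"])
    q=T[:3,:3].T@(np.asarray(p,float)-T[:3,3])*[1,-1,-1];q=K@q;return q[:2]/q[2]
def tri(uv1,uv2):
    a,d=ray("scene",*uv1);b,e=ray("top",*uv2)
    s=np.linalg.lstsq(np.c_[d,-e],b-a,rcond=None)[0];p,q=a+s[0]*d,b+s[1]*e
    return (p+q)/2,np.linalg.norm(p-q)
def crop(im,x,y,w,h,s): return cv2.resize(im[y:y+h,x:x+w],None,fx=s,fy=s,interpolation=cv2.INTER_CUBIC)[:,:,::-1]
E
python3 - <<'E'
from h import *
s,t=vision.capture("scene"),vision.capture("top")
m=np.vstack([np.hstack([crop(s,232,256,50,50,6),crop(s,272,160,80,50,6)[:, :480]]),np.hstack([crop(t,235,194,30,30,10),crop(t,312,145,48,30,10)])])
cv2.imwrite("pics/c1.png",m);print(m.shape)
E
```

```text
(600, 780, 3)
```

View pics/c1.png

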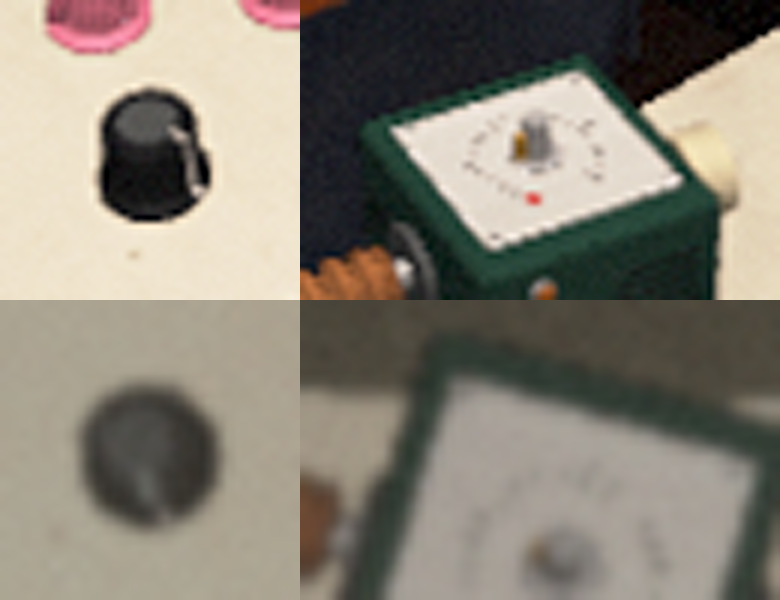

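Crop shows: a black knob with its white line at scene (261–265, 277–287), pointing toward top pixel (251.3,215.8) from centre (249.9,209.5). The spindle top is at scene (312,180) / top (339,171), the brass key at scene (308.7,184.3) and the red dot at scene (311,193). Next I measure these precisely.

```bash
cat > m.py <<'E'
from h import *
s,t=vision.capture("scene"),vision.capture("top")
np.set_printoptions(precision=4,suppress=True)
def cen(n,im,box,f,sc=4):
    x,y,w,h=box;a=cv2.resize(im[y:y+h,x:x+w],None,fx=sc,fy=sc,interpolation=cv2.INTER_LINEAR).astype(int)
    m=f(a[...,0],a[...,1],a[...,2]).astype(np.uint8)
    cs=sorted(cv2.findContours(m,cv2.RETR_EXTERNAL,cv2.CHAIN_APPROX_NONE)[0],key=cv2.contourArea)
    c=cs[-1][:,0].astype(float); M=cv2.moments(cs[-1])
    g=lambda q:(np.asarray(q)+.5)/sc-.5+[x,y]
    return g([M["m10"]/M["m00"],M["m01"]/M["m00"]]),g(c),M["m00"]/sc**2
# knob
for n,im,b,th in(("top",t,(235,194,30,30),110),("scene",s,(240,262,34,34),100)):
    c,k,a=cen(n,im,b,lambda r,g,b:(r+g+b)/3<th); print(n,"knob",c,a,plane(n,*c,.012 if n=="top" else .016),"bbox",k.min(0),k.max(0))
    if n=="top":
        p=np.array([plane(n,*q,.006)[:2] for q in k]);print(" circ",cv2.minEnclosingCircle(p.astype(np.float32)))
# plate
for n,im,b,th in(("scene",s,(280,165,70,45),150),("top",t,(315,148,48,52),105)):
    c,k,a=cen(n,im,b,lambda r,g,b:(np.minimum(np.minimum(r,g),b)>th))
    p=np.array([plane(n,*q,.095)[:2] for q in k]).astype(np.float32)
    print(n,"plate",c,a,cv2.minAreaRect(p))
    c,k,a=cen(n,im,b,lambda r,g,b:(g>r+12)&(r<70)); p=np.array([plane(n,*q,.095)[:2] for q in k]).astype(np.float32); print("green",cv2.minAreaRect(p))
c,k,a=cen("scene",s,(300,185,20,16),lambda r,g,b:(r>g+60));print("red",c,a,plane("scene",*c,.095))
c,k,a=cen("scene",s,(300,172,24,22),lambda r,g,b:(r>b+60));print("brass",c,a,plane("scene",*c,.109))
E
python3 m.py
python3 - <<'E'
from h import *
s,t=vision.capture("scene"),vision.capture("top")
cv2.imwrite("pics/c2.png",np.hstack([crop(s,298,170,28,28,14),crop(t,322,155,34,34,11.5)[:392]]))
E
```

```text
top knob [249.4697 209.1433] 154.0 [0.4152 0.2814 0.012 ] bbox [242.625 202.125] [256.375 216.375]
 circ ((0.4162876605987549, 0.2823314368724823), 0.025175193324685097)
scene knob [256.6238 281.7905] 302.09375 [0.4159 0.2849 0.016 ] bbox [248.375 270.875] [266.375 292.375]
scene plate [310.8068 186.0155] 774.84375 ((0.5341559648513794, -0.011806726455688477), (0.10461492091417313, 0.10549610108137131), 74.61097717285156)
green ((0.5069990754127502, 0.008236505091190338), (0.14403674006462097, 0.19862227141857147), 72.63834381103516)
top plate [337.7366 171.4214] 969.90625 ((0.5321955680847168, -0.013498693704605103), (0.10519322007894516, 0.10539253801107407), 74.54303741455078)Traceback (most recent call last):
  File "m.py", line 21, in <module>
    c,k,a=cen(n,im,b,lambda r,g,b:(g>r+12)&(r<70)); p=np.array([plane(n,*q,.095)[:2] for q in k]).astype(np.float32); print("green",cv2.minAreaRect(p))
          ~~~^^^^^^^^^^^^^^^^^^^^^^^^^^^^^^^^^^^^^
  File "m.py", line 10, in cen
    return g([M["m10"]/M["m00"],M["m01"]/M["m00"]]),g(c),M["m00"]/sc**2
              ~~~~~~~~^~~~~~~~~
ZeroDivisionError: float division by zero
Traceback (most recent call last):
ValueError: all the input array dimensions except for the concatenation axis must match exactly, but along dimension 0, the array at index 0 has size 392 and the array at index 1 has size 391
```

```bash
sed -i '/"green"/d' m.py; python3 m.py | tail -4
python3 - <<'E'
from h import *
s,t=vision.capture("scene"),vision.capture("top")
cv2.imwrite("pics/c2.png",np.hstack([crop(s,298,170,28,28,14),crop(t,325,158,28,28,14)]))
E
```

```text
scene plate [310.7987 186.0228] 774.375 ((0.5341559648513794, -0.011806726455688477), (0.10461492091417313, 0.10549610108137131), 74.61097717285156)
top plate [337.7276 171.4026] 970.21875 ((0.532233715057373, -0.013552315533161163), (0.1052422970533371, 0.10546861588954926), 74.4100570678711)
red [310.4598 192.6906] 3.53125 [0.5105 0.0116 0.095 ]
brass [308.3073 183.6141] 6.0 [ 0.532  -0.0004  0.109 ]
```

View pics/c2.png

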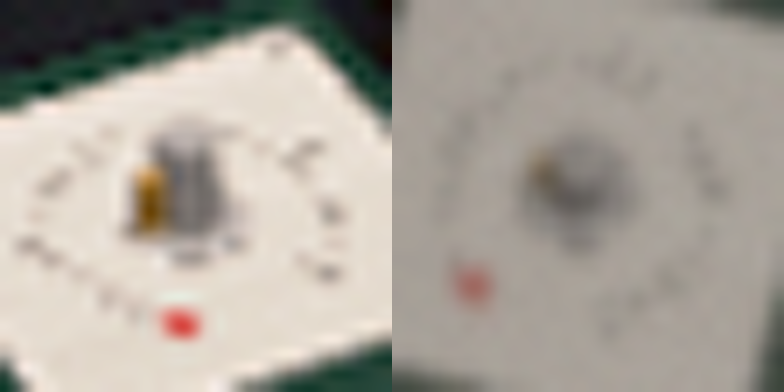

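The crop confirms the brass key points left of the shaft in both views, roughly world +y, and the red dot is at lower left. Next: ticks, spindle, key and red dot numerically, plus a move helper.

```bash
cat >> h.py <<'E'
from scipy.spatial.transform import Rotation as Ro
np.set_printoptions(precision=4,suppress=True)
def rel(p,yaw=None,src=None):
    "tool-axis shift (m) to world p and tool-z turn (deg) to world yaw (deg)"
    o=readout.observe() if src is None else src
    R=Ro.from_euler("xyz",o["orientation"])
    dp=R.inv().apply(np.asarray(p)-o["tool_pos"])
    dy=None if yaw is None else (R.inv()*Ro.from_euler("xyz",[np.pi,0,np.radians(yaw)])).as_rotvec(degrees=True)
    print("dp",dp.round(4),"dr",None if dy is None else dy.round(2))
E
python3 - <<'E'
from h import *
f=lambda c,o:np.array(c)/14-.46+o
sp=(f([188,137],[298,170]),f([188,165],[325,158]))
print("spindle top",tri(*sp),plane("scene",*sp[0],.119),plane("top",*sp[1],.119))
r=(f([181,324],[298,170]),f([81,286],[325,158]));print("red",tri(*r),plane("scene",*r[0],.095),plane("top",*r[1],.095))
k=f([150,168],[298,170]),f([150,168],[325,158]);print("key top",tri(*k),plane("scene",*k[0],.109),plane("top",*k[1],.109))
# tick ring fit in scene, by dark marks on plate outside the shaft
s=vision.capture("scene");P=[]
g=cv2.resize(s[165:205,285:340],None,fx=4,fy=4,interpolation=cv2.INTER_LINEAR).min(2).astype(int)
bg=cv2.medianBlur(g.astype(np.uint8),61).astype(int)
for v,u in np.argwhere((bg-g>22)&(bg>150)):
    p=plane("scene",(u+.5)/4-.5+285,(v+.5)/4-.5+165,.095)[:2]
    d=np.linalg.norm(p-[.533,-.012]); 
    if .022<d<.042:P.append(p)
P=np.array(P);A=np.c_[2*P,np.ones(len(P))];x=np.linalg.lstsq(A,(P**2).sum(1),rcond=None)[0];print("ring",x[:2],np.sqrt(x[2]+x[:2]@x[:2]),len(P))
pt=np.array([251.3,215.8])-.0;print("pointer",plane("top",*pt,.003),plane("scene",264.8,287.3,.003))
print("az",readout.observe()["joint_pos"][0])
rel([.47,-.3,.25],70); rel([.4155,.283,.20],70)
E
```

```text
spindle top (array([ 0.5338, -0.0132,  0.1164]), np.float64(0.0009207281744214164)) [ 0.5317 -0.0107  0.119 ] [ 0.5328 -0.0134  0.119 ]
red (array([0.5101, 0.0109, 0.0946]), np.float64(0.0016558654209352646)) [0.5105 0.0116 0.095 ] [0.5094 0.0103 0.095 ]
key top (array([ 0.5344, -0.0041,  0.1128]), np.float64(0.0023443243991939392)) [ 0.5393 -0.007   0.109 ] [ 0.5345 -0.005   0.109 ]
ring [ 0.5311 -0.0107] 0.03067203960612787 481
pointer [0.3939 0.2754 0.003 ] [0.3972 0.2753 0.003 ]
az 1.2403704926035426
dp [ 0.357  -0.1967 -0.0408] dr [  0.01   0.   -52.36]
dp [ 0.4817 -0.7689  0.0091] dr [  0.01   0.   -52.36]
```

The manual's scale: shifts go in shares of 0.8 m and turns go in shares of 180 degrees. Converting my numbers, -0.769 m is -0.9613, -0.02 m is -0.025, -52.4 degrees is -0.2911.

Emit:
{"op": "arm_command", "data": {"dr": [[0,0,-0.0556],[0,0,-0.1111],[0,0,-0.1667],[0,0,-0.2222],[0,0,-0.2911],[0,0,-0.2911],[0,0,-0.2911],[0,0,-0.2911],[0,0,-0.2911],[0,0,-0.2911],[0,0,-0.2911],[0,0,-0.2911],[0,0,-0.2911],[0,0,-0.2911],[0,0,-0.2911],[0,0,-0.2911],[0,0,-0.2911],[0,0,-0.2911],[0,0,-0.2911],[0,0,-0.2911]], "dp": [[0.0625,-0.0375,-0.0125],[0.125,-0.0688,-0.025],[0.1875,-0.1,-0.0375],[0.25,-0.1375,-0.05],[0.3125,-0.175,-0.05],[0.375,-0.2125,-0.05],[0.4438,-0.2463,-0.05],[0.4625,-0.3125,-0.05],[0.4813,-0.3875,-0.05],[0.5,-0.4625,-0.05],[0.5188,-0.5375,-0.0375],[0.5375,-0.6125,-0.025],[0.55,-0.6875,-0.0125],[0.5688,-0.7625,0],[0.5813,-0.8375,0],[0.5913,-0.9,0.0125],[0.6025,-0.9613,0.025],[0.6025,-0.9613,0.025],[0.6025,-0.9613,0.025],[0.6025,-0.9613,0.025]], "jaw": [0.065,0.065,0.065,0.065,0.065,0.065,0.065,0.065,0.065,0.065,0.065,0.065,0.065,0.065,0.065,0.065,0.065,0.065,0.065,0.065], "force": 15}}

```text
t: 3.15
tool_pos: [0.4164, 0.282, 0.1893]
orientation: [3.141, 0.0, 1.22]
contact_force: [-0.0, -0.3, 0.5]
width: 0.742
grasp_force: 0.0
```

Run:
```python
from h import *
o=readout.observe();print(o["t"],o["joint_pos"],o["tool_pos"],np.degrees(o["orientation"]),o["contact_force"],o["width"])
rel([.4157,.2832,.030],70)
```

```text
3.15 [ 0.2307  0.1861 -1.      1.7645  0.1644  1.2794 -1.1595] [0.4164 0.282  0.1893] [179.947    0.024   69.9144] [-0.0029 -0.2658  0.5104] 0.7418301391406371
dp [ 0.0009 -0.0013  0.1593] dr [ 0.05  0.02 -0.09]
```

Converted, 0.1593 m is 0.1991, 0.14 m is 0.175.

Emit:
{"op": "arm_command", "data": {"dr": [[0,0,0],[0,0,0],[0,0,0],[0,0,0],[0,0,0],[0,0,0],[0,0,0],[0,0,0],[0,0,0],[0,0,0]], "dp": [[0,0,0.05],[0.0013,-0.0013,0.1],[0.0013,-0.0013,0.15],[0.0013,-0.0013,0.175],[0.0013,-0.0013,0.1991],[0.0013,-0.0013,0.1991],[0.0013,-0.0013,0.1991],[0.0013,-0.0013,0.1991],[0.0013,-0.0013,0.1991],[0.0013,-0.0013,0.1991]], "jaw": [0.065,0.065,0.065,0.065,0.065,0.065,0.03,0.03,0.03,0.03], "force": 8}}

```text
t: 4.4
tool_pos: [0.4153, 0.2845, 0.0301]
orientation: [3.141, -0.0, 1.222]
contact_force: [0.2, -0.2, 0.5]
width: 0.395
grasp_force: 0.0
```

Run:
```python
from h import *
s,t=vision.capture("scene"),vision.capture("top");print(readout.observe()["width"],proj("scene",[.4157,.2832,.03]))
cv2.imwrite("pics/c3.png",np.hstack([crop(s,225,235,64,64,6),crop(t,220,180,64,64,6)]))
```

```text
0.365064767308945 [256.7073 277.6961]
```

View pics/c3.png

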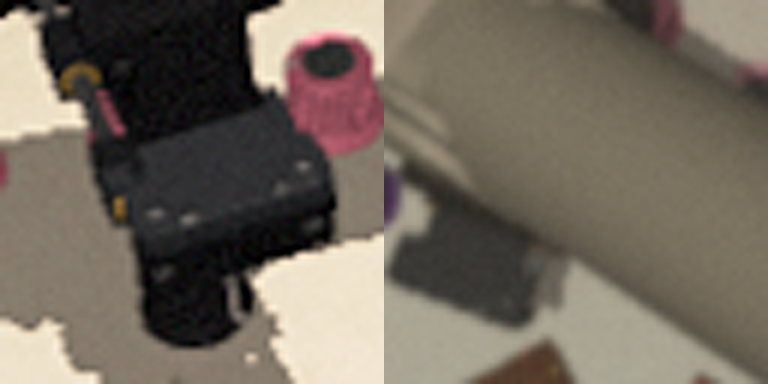

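The picture shows the knob under the gripper at about scene (257,285), with its pointer at (264,284). The fingers were still closing, so I let them finish.

Emit:
{"op": "arm_command", "data": {"dr": [[0,0,0],[0,0,0],[0,0,0],[0,0,0]], "dp": [[0,0,0],[0,0,0],[0,0,0],[0,0,0]], "jaw": [0.02,0.02,0.02,0.02]}}

```text
t: 5.0
tool_pos: [0.4151, 0.2845, 0.0298]
orientation: [3.142, 0.0, 1.222]
contact_force: [-0.2, -0.2, 0.5]
width: 0.232
grasp_force: 0.0
```

Run:
```python
from h import *
s=vision.capture("scene");o=readout.observe();print(o["width"],o["tool_pos"],o["contact_force"],proj("scene",o["tool_pos"]))
cv2.imwrite("pics/c4.png",np.clip(crop(s,215,205,90,90,6.6).astype(float)*2.2,0,255))
```

```text
0.23054170024428958 [0.4151 0.2845 0.0298] [-0.0052  0.098   0.2435] [256.439  278.1501][ WARN:0@1.309] global loadsave.cpp:1063 imwrite_ Unsupported depth image for selected encoder is fallbacked to CV_8U.
```

View pics/c4.png

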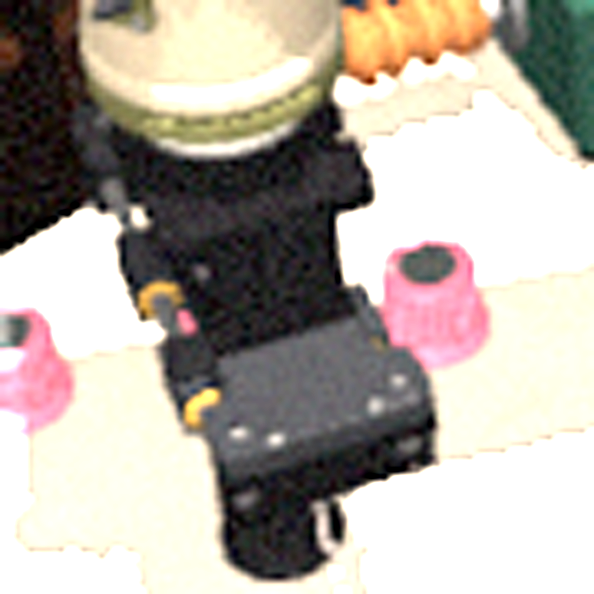

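Run:
```python
from h import *
o=readout.observe();R=Ro.from_euler("xyz",o["orientation"]).as_matrix();P=o["tool_pos"]
for n,l in(("tip+y",[0,.01,.019]),("tip-y",[0,-.01,.019]),("back+y",[0,.025,.019]),("back-y",[0,-.025,.019]),("body+x+y",[.0375,.095,-.051]),("body+x-y",[.0375,-.095,-.051]),("body-x-y",[-.0375,-.095,-.051]),("body-x+y",[-.0375,.095,-.051]),("body+y+x alt",[.095,.0375,-.051]),("alt",[-.095,-.0375,-.051])):
    w=P+R@np.array(l);print(n,w,proj("scene",w))
a=cv2.imread("pics/scene0.png")[:,:,::-1];b=vision.capture("scene")
for v in range(279,296,3):print(v,a[v,246:270].mean(1).astype(int) if 0 else a[v,244:272].mean(1).astype(int),"\n   ",b[v,244:272].mean(1).astype(int))
```

```text
tip+y [0.4245 0.2811 0.0108] [255.9075 280.4391]
tip-y [0.4057 0.2879 0.0108] [258.3933 286.0673]
back+y [0.4386 0.276  0.0108] [254.0828 276.3075]
back-y [0.3916 0.293  0.0108] [260.2984 290.3809]
body+x+y [0.5172 0.2873 0.0808] [228.6276 243.0776]
body+x-y [0.3387 0.3522 0.0808] [251.3655 297.7627]
body-x-y [0.313  0.2817 0.0808] [283.0363 286.9999]
body-x+y [0.4916 0.2168 0.0808] [257.1642 234.6531]
body+y+x alt [0.4828 0.361  0.0808] [211.5027 265.4431]
alt [0.3475 0.208  0.0808] [297.1299 262.4514]
279 [223 222 224 230 166  42  21  31  38  56  71  78  69  73  62  43  44  97
 119  90  58 193 231 225 222 225 222 222] 
    [122 121 124  94  39   3   2  14  26  32  26  14   8  20  14  15  21   5
   7  16  17  15  29  39  84 179 214 225]
282 [223 223 224 229 176  65   8  22  18  25  29  28  28  28  22  19  15  11
  45  96  73  13  97 203 227 221 221 221] 
    [123 123 123 105  57   9  18  19  27  16  10  17  10   9  15  16   7  18
  46  81  61   8  44 136 208 224 223 222]
285 [223 222 227 206 117   4  15  22  15  21  12  21  17  19  22  20   8  14
  13 118 101  29   5 189 226 219 220 220] 
    [122 120 123 111  64  14  12  22  14   3   8  18  13  14  17  20  23  16
   2 102  93  17  10  93 144 202 222 222]
288 [222 222 224 231 169  37  25  24  19  20  18  18  15  24  21  18  26  13
  24  38 135 156 197 227 227 223 223 222] 
    [121 124 123 127  93  35  17  20  21  12  27  21  20  18  18  19  19  12
  19  36  86  98 108 120 122 118 108 195]
291 [221 223 223 224 227 222 187 104  22  21  29  34  40  42  37  36  29  11
  76 175 223 227 226 226 225 225 225 226] 
    [121 122 121 123 127 120  98  59  19  18  20  21  22  28  22  19  15  16
  42  96 120 190 172 119 120 117 201 229]
294 [223 225 223 225 224 225 225 225 226 229 229 230 231 230 229 229 228 225
 225 225 225 223 223 225 224 224 225 224] 
    [123 122 121 121 122 124 122 124 126 124 125 127 124 128 128 125 121 124
 125 124 122 119 191 176 118 119 118 202]
```

The knob has not moved by even half a pixel, so the fingers did not close around it. I'll rise, open, and look at where the fingers really are against the reported TCP.

Converted, -0.12 m is -0.15, -0.08 m is -0.1.

Emit:
{"op": "arm_command", "data": {"dr": [[0,0,0],[0,0,0],[0,0,0],[0,0,0],[0,0,0]], "dp": [[0,0,-0.0375],[0,0,-0.1],[0,0,-0.15],[0,0,-0.15],[0,0,-0.15]], "jaw": [0.02,0.03,0.065,0.065,0.065]}}

```text
t: 5.72
tool_pos: [0.415, 0.2841, 0.1492]
orientation: [-3.142, 0.001, 1.222]
contact_force: [-0.5, 0.0, -0.7]
width: 0.601
grasp_force: 0.0
```

Run:
```python
from h import *
s=vision.capture("scene");t=vision.capture("top");o=readout.observe();R=Ro.from_euler("xyz",o["orientation"]).as_matrix();P=o["tool_pos"];print(P,o["width"],o["contact_force"])
s=np.clip(s.astype(float)*2.2,0,255).astype(np.uint8);t=np.clip(t.astype(float)*2,0,255).astype(np.uint8)
a=crop(s,200,180,110,130,4.6).copy();b=crop(t,215,160,70,130,4.6)
for l,c in(([0,0,0],(0,0,255)),([0,.0325,.019],(0,255,0)),([0,-.0325,.019],(255,0,0))):
    q=proj("scene",P+R@np.array(l));print(q);cv2.circle(a,tuple(int(x) for x in (q-[200,180]+.5)*4.6),4,c,-1)
cv2.imwrite("pics/c5.png",np.hstack([a[:,:480],b[:, :318]]))
```

```text
[0.4146 0.284  0.1487] 0.6822929239825514 [ 0.3523 -0.2525 -0.6519]
[251.9753 243.6801]
[248.6496 240.6523]
[257.1189 258.7873]
```

View pics/c5.png

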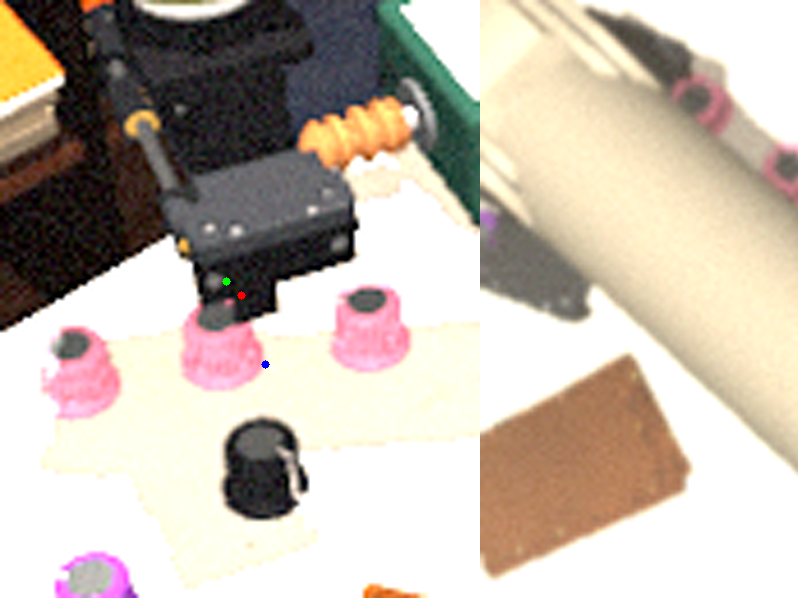

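The fingertip block ends at about crop (255,318), some 10 px above where the TCP data put the near tip (blue, 265,364). So the tips seem to sit about 25–30 mm higher than stated. The knob at crop (262,470) is untouched. I check this by feeling down gently with the jaws open.

Converted, 0.124 m is 0.155, 0.11 m is 0.1375.

Emit:
{"op": "arm_command", "data": {"dr": [[0,0,0],[0,0,0],[0,0,0],[0,0,0],[0,0,0]], "dp": [[0,0,0.05],[0,0,0.1],[0,0,0.1375],[0,0,0.155],[0,0,0.155]], "jaw": [0.07,0.07,0.07,0.07,0.07]}}

```text
t: 6.45
tool_pos: [0.4144, 0.2844, 0.0251]
orientation: [-3.14, 0.001, 1.223]
contact_force: [-0.3, 0.6, -0.0]
width: 0.807
grasp_force: 0.0
```

Converted, 0.004 m is 0.005, 0.002 m is 0.0025.

Emit:
{"op": "arm_command", "data": {"dr": [[0,0,0],[0,0,0],[0,0,0]], "dp": [[0,0,0.0025],[0,0,0.005],[0,0,0.005]], "jaw": [0.07,0.07,0.07]}}

```text
t: 6.82
tool_pos: [0.4155, 0.2845, 0.0222]
orientation: [3.141, -0.0, 1.222]
contact_force: [-0.6, 0.7, 0.2]
width: 0.806
grasp_force: 0.0
```

Emit:
{"op": "arm_command", "data": {"dr": [[0,0,0],[0,0,0],[0,0,0]], "dp": [[0,0,0.0013],[0,0,0.0025],[0,0,0.0038]], "jaw": [0.07,0.07,0.07]}}

```text
t: 7.2
tool_pos: [0.4152, 0.2845, 0.0188]
orientation: [3.141, 0.0, 1.222]
contact_force: [0.5, -0.5, 0.1]
width: 0.802
grasp_force: 0.0
```

Emit:
{"op": "arm_command", "data": {"dr": [[0,0,0],[0,0,0],[0,0,0]], "dp": [[0,0,0.0013],[0,0,0.0025],[0,0,0.0038]], "jaw": [0.07,0.07,0.07]}}

```text
t: 7.58
tool_pos: [0.4151, 0.2845, 0.0157]
orientation: [3.142, 0.0, 1.222]
contact_force: [0.2, -0.1, 0.0]
width: 0.802
grasp_force: 0.0
```

Converted, 0.003 m is 0.0038, 0.002 m is 0.0025.

Emit:
{"op": "arm_command", "data": {"dr": [[0,0,0],[0,0,0],[0,0,0]], "dp": [[0,0,0.0013],[0,0,0.0025],[0,0,0.0038]], "jaw": [0.07,0.07,0.07]}}

```text
t: 7.95
tool_pos: [0.4152, 0.2845, 0.0128]
orientation: [3.141, 0.0, 1.222]
contact_force: [1.2, -0.8, -0.0]
width: 0.807
grasp_force: 0.0
```

The tips are confirmed higher than stated: no bench contact at a reading of 0.0128. I keep feeling down until they touch, to measure the offset.

Converted, 0.008 m is 0.01, 0.006 m is 0.0075.

Emit:
{"op": "arm_command", "data": {"dr": [[0,0,0],[0,0,0],[0,0,0]], "dp": [[0,0,0.0038],[0,0,0.0075],[0,0,0.01]], "jaw": [0.07,0.07,0.07]}}

```text
t: 8.32
tool_pos: [0.4151, 0.2844, 0.0045]
orientation: [-3.141, 0.0, 1.222]
contact_force: [-0.6, -1.3, 0.5]
width: 0.801
grasp_force: 0.0
```

Emit:
{"op": "arm_command", "data": {"dr": [[0,0,0],[0,0,0],[0,0,0]], "dp": [[0,0,0.0013],[0,0,0.0025],[0,0,0.0038]], "jaw": [0.07,0.07,0.07]}}

```text
t: 8.7
tool_pos: [0.4152, 0.2845, 0.0018]
orientation: [3.141, 0.0, 1.222]
contact_force: [-0.0, 0.1, -0.3]
width: 0.805
grasp_force: 0.0
```

Converted, 0.003 m is 0.0038, 0.002 m is 0.0025.

Emit:
{"op": "arm_command", "data": {"dr": [[0,0,0],[0,0,0],[0,0,0]], "dp": [[0,0,0.0013],[0,0,0.0025],[0,0,0.0038]], "jaw": [0.07,0.07,0.07]}}

```text
t: 9.07
tool_pos: [0.4152, 0.2845, -0.0012]
orientation: [3.142, 0.0, 1.222]
contact_force: [-0.6, -0.0, -0.8]
width: 0.806
grasp_force: 0.0
```

Emit:
{"op": "arm_command", "data": {"dr": [[0,0,0],[0,0,0],[0,0,0],[0,0,0],[0,0,0],[0,0,0]], "dp": [[0,0,0],[0,0,0],[0,0,0],[0,0,0],[0,0,0],[0,0,0]], "jaw": [0.05,0.034,0.034,0.034,0.034,0.034], "force": 8}}

```text
t: 9.82
tool_pos: [0.4152, 0.2845, -0.0012]
orientation: [3.141, 0.0, 1.222]
contact_force: [0.2, -1.3, 0.9]
width: 0.455
grasp_force: 8.0
```

Jaws stopped at 39.6 mm with an 8 N grip: this is the knob body. Regrip at 90° to centre it in both directions.

Converted, -90 degrees is -0.5.

Emit:
{"op": "arm_command", "data": {"dr": [[0,0,0],[0,0,0],[0,0,-0.0556],[0,0,-0.1111],[0,0,-0.1667],[0,0,-0.2222],[0,0,-0.2778],[0,0,-0.3333],[0,0,-0.3889],[0,0,-0.4444],[0,0,-0.5],[0,0,-0.5],[0,0,-0.5],[0,0,-0.5],[0,0,-0.5],[0,0,-0.5],[0,0,-0.5]], "dp": [[0,0,0],[0,0,0],[0,0,0],[0,0,0],[0,0,0],[0,0,0],[0,0,0],[0,0,0],[0,0,0],[0,0,0],[0,0,0],[0,0,0],[0,0,0],[0,0,0],[0,0,0],[0,0,0],[0,0,0]], "jaw": [0.065,0.065,0.065,0.065,0.065,0.065,0.065,0.065,0.065,0.065,0.065,0.065,0.034,0.034,0.034,0.034,0.034], "force": 20}}

```text
t: 11.95
tool_pos: [0.4152, 0.2845, -0.0011]
orientation: [-3.142, 0.0, 2.793]
contact_force: [-0.5, -0.2, 0.2]
width: 0.453
grasp_force: 20.0
```

Run:
```python
from h import *
s=vision.capture("scene");t=vision.capture("top");o=readout.observe();print(o["t"],o["tool_pos"],np.degrees(o["orientation"]),o["joint_pos"],o["width"],o["grasp_force"],o["contact_force"])
s2=np.clip(s.astype(float)*2.2,0,255).astype(np.uint8);t2=np.clip(t.astype(float)*2,0,255).astype(np.uint8)
cv2.imwrite("pics/c6.png",np.hstack([crop(s2,222,240,66,66,6),crop(t2,222,180,66,66,6)]))
rel([.4152,.2845,.18],160)
```

```text
12.05 [ 0.4152  0.2845 -0.0011] [-179.9967    0.0051  160.0217] [ 0.2938  0.6266 -1.1868  1.9432  0.6784  1.048   0.0251] 0.44990005360181273 19.99984910711646 [-0.3726 -0.2391  0.6625]
dp [-0.     -0.     -0.1811] dr [-0.    0.01  0.02]
```

View pics/c6.png

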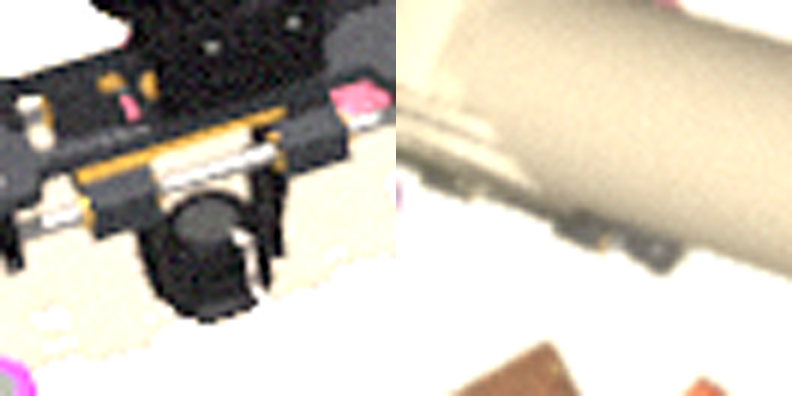

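Both fingers hold the knob squarely: fingertips just above the skirt, pointer line at crop (235,235)→(258,295). The TCP xy agrees with the vision estimate, so only the z reading is offset: knob underside = reading + 1.1 mm. Pointer direction ≈ tool yaw + 41°. Now lift and carry it over the dial, pointer about 20° clockwise of the key.

Converted, -0.238 m is -0.2975, -0.2109 m is -0.2636, 143 degrees is 0.7944.

Emit:
{"op": "arm_command", "data": {"dr": [[0,0,0],[0,0,0],[0,0,0],[0,0,0.0556],[0,0,0.1111],[0,0,0.1667],[0,0,0.2222],[0,0,0.2778],[0,0,0.3333],[0,0,0.3889],[0,0,0.4444],[0,0,0.5],[0,0,0.5556],[0,0,0.6111],[0,0,0.6667],[0,0,0.7222],[0,0,0.7944],[0,0,0.7944],[0,0,0.7944],[0,0,0.7944]], "dp": [[0,0,-0.05],[0,0,-0.1125],[0,0,-0.1625],[0,0,-0.2],[-0.025,-0.025,-0.2],[-0.05,-0.0563,-0.2],[-0.075,-0.0875,-0.2],[-0.1,-0.1125,-0.2],[-0.125,-0.1375,-0.2],[-0.15,-0.1688,-0.2],[-0.175,-0.2,-0.2],[-0.2,-0.225,-0.2],[-0.2188,-0.25,-0.2],[-0.2375,-0.2688,-0.2],[-0.25,-0.2813,-0.2],[-0.2588,-0.2913,-0.2],[-0.2636,-0.2975,-0.2],[-0.2636,-0.2975,-0.2],[-0.2636,-0.2975,-0.2],[-0.2636,-0.2975,-0.2]], "jaw": [0.034,0.034,0.034,0.034,0.034,0.034,0.034,0.034,0.034,0.034,0.034,0.034,0.034,0.034,0.034,0.034,0.034,0.034,0.034,0.034], "force": 20}}

```text
t: 14.55
tool_pos: [0.532, -0.011, 0.1588]
orientation: [3.142, 0.0, 0.299]
contact_force: [-0.4, -0.2, -1.0]
width: 0.454
grasp_force: 20.0
```

Run:
```python
from h import *
s=vision.capture("scene");t=vision.capture("top");o=readout.observe();print(o["t"],o["tool_pos"],np.degrees(o["orientation"]),o["joint_pos"],o["width"],o["grasp_force"],o["contact_force"])
s2=np.clip(s.astype(float)*1.8,0,255).astype(np.uint8);t2=np.clip(t.astype(float)*2,0,255).astype(np.uint8)
print(proj("scene",[*o["tool_pos"][:2],o["tool_pos"][2]+.0011]),proj("scene",[.532,-.0112,.119]))
cv2.imwrite("pics/c7.png",np.hstack([crop(s2,278,140,66,70,6),crop(t2,305,140,66,70,6)]))
rel([.532,-.0112,.119],17)
```

```text
14.65 [ 0.5321 -0.0111  0.1588] [179.9986   0.0014  17.0854] [ 0.7006  0.272  -0.8772  1.7376  0.2206  1.2352 -1.5045] 0.45068616069380785 19.99997508712113 [ 0.3048 -0.7877  0.2193]
[310.7421 167.3307] [311.0261 179.2001]
dp [-0.0001  0.0001  0.0398] dr [0.   0.   0.09]
```

View pics/c7.png

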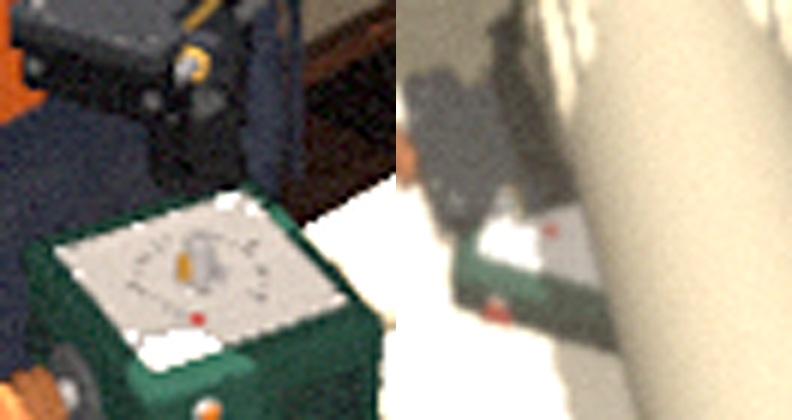

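The spindle shows at crop (203,238), where my dial estimate projects (201,238), and the knob hangs above it. Descend slowly.

Converted, 0.042 m is 0.0525, 0.041 m is 0.0513.

Emit:
{"op": "arm_command", "data": {"dr": [[0,0,0],[0,0,0],[0,0,0],[0,0,0],[0,0,0],[0,0,0]], "dp": [[0,0,0.0188],[0,0,0.0375],[0,0,0.0463],[0,0,0.0488],[0,0,0.0513],[0,0,0.0525]], "jaw": [0.034,0.034,0.034,0.034,0.034,0.034]}}

```text
t: 15.4
tool_pos: [0.5323, -0.0112, 0.117]
orientation: [3.141, -0.0, 0.297]
contact_force: [-0.0, 0.0, -0.8]
width: 0.448
grasp_force: 20.0
```

Converted, 0.002 m is 0.0025, 0.001 m is 0.0013.

Emit:
{"op": "arm_command", "data": {"dr": [[0,0,0],[0,0,0],[0,0,0]], "dp": [[0,0,0.0013],[0,0,0.0025],[0,0,0.0025]], "jaw": [0.034,0.034,0.034]}}

```text
t: 15.78
tool_pos: [0.5326, -0.0115, 0.1152]
orientation: [3.141, -0.001, 0.297]
contact_force: [1.0, -2.0, 2.8]
width: 0.452
grasp_force: 20.0
```

Entering the bevel, which pushes the tool toward +x, −y; I follow it by about 1 mm and continue.

Converted, 0.002 m is 0.0025, 0.0011 m is 0.0014.

Emit:
{"op": "arm_command", "data": {"dr": [[0,0,0],[0,0,0],[0,0,0],[0,0,0]], "dp": [[0,0.0008,0],[0.0003,0.0014,0],[0.0003,0.0014,0.0013],[0.0003,0.0014,0.0025]], "jaw": [0.034,0.034,0.034,0.034]}}

```text
t: 16.27
tool_pos: [0.5327, -0.0124, 0.1127]
orientation: [3.141, -0.0, 0.297]
contact_force: [2.1, -1.0, -0.0]
width: 0.453
grasp_force: 20.0
```

Converted, 0.002 m is 0.0025, 0.001 m is 0.0013.

Emit:
{"op": "arm_command", "data": {"dr": [[0,0,0],[0,0,0],[0,0,0]], "dp": [[0,0,0.0013],[0,0,0.0025],[0,0,0.0025]], "jaw": [0.034,0.034,0.034]}}

```text
t: 16.65
tool_pos: [0.5327, -0.0124, 0.1107]
orientation: [3.141, -0.0, 0.297]
contact_force: [4.1, -2.4, -1.0]
width: 0.449
grasp_force: 20.0
```

Converted, 0.002 m is 0.0025, 0.0007 m is 0.0009.

Emit:
{"op": "arm_command", "data": {"dr": [[0,0,0],[0,0,0],[0,0,0],[0,0,0],[0,0,0]], "dp": [[0.0005,0.0004,0],[0.0009,0.0008,0],[0.0009,0.0008,0.0013],[0.0009,0.0008,0.0025],[0.0009,0.0008,0.0025]], "jaw": [0.034,0.034,0.034,0.034,0.034]}}

```text
t: 17.27
tool_pos: [0.5333, -0.0124, 0.1086]
orientation: [-3.141, 0.0, 0.297]
contact_force: [1.4, -0.5, -0.4]
width: 0.448
grasp_force: 20.0
```

Converted, 0.001 m is 0.0013, 0.0005 m is 0.0006.

Emit:
{"op": "arm_command", "data": {"dr": [[0,0,0],[0,0,0],[0,0,0]], "dp": [[0,0,0.0006],[0,0,0.0013],[0,0,0.0013]], "jaw": [0.034,0.034,0.034]}}

```text
t: 17.65
tool_pos: [0.5334, -0.0125, 0.1078]
orientation: [-3.142, 0.0, 0.297]
contact_force: [1.4, -0.1, -1.0]
width: 0.454
grasp_force: 20.0
```

Emit:
{"op": "arm_command", "data": {"dr": [[0,0,0],[0,0,0],[0,0,0]], "dp": [[0.0003,0,0.0006],[0.0003,0,0.0013],[0.0003,0,0.0013]], "jaw": [0.034,0.034,0.034]}}

```text
t: 18.02
tool_pos: [0.5336, -0.0124, 0.1069]
orientation: [3.142, 0.0, 0.297]
contact_force: [0.2, -0.3, 1.3]
width: 0.447
grasp_force: 20.0
```

Emit:
{"op": "arm_command", "data": {"dr": [[0,0,0],[0,0,0],[0,0,0]], "dp": [[0,0,0.0005],[0,0,0.001],[0,0,0.001]], "jaw": [0.034,0.034,0.034]}}

```text
t: 18.4
tool_pos: [0.5337, -0.0124, 0.1061]
orientation: [3.141, -0.0, 0.297]
contact_force: [-0.7, -1.0, 3.3]
width: 0.45
grasp_force: 20.0
```

Resting on the key at about 3 N. Press slightly more and sweep anticlockwise slowly.

Converted, 0.0007 m is 0.0009, 0.0004 m is 0.0005, -10 degrees is -0.0556.

Emit:
{"op": "arm_command", "data": {"dr": [[0,0,0],[0,0,0],[0,0,-0.0111],[0,0,-0.0222],[0,0,-0.0333],[0,0,-0.0444],[0,0,-0.0556],[0,0,-0.0556]], "dp": [[0,0,0.0005],[0,0,0.0009],[0,0,0.0009],[0,0,0.0009],[0,0,0.0009],[0,0,0.0009],[0,0,0.0009],[0,0,0.0009]], "jaw": [0.034,0.034,0.034,0.034,0.034,0.034,0.034,0.034]}}

```text
t: 19.4
tool_pos: [0.5335, -0.0125, 0.1052]
orientation: [-3.141, 0.0, 0.472]
contact_force: [1.4, -0.0, -0.9]
width: 0.452
grasp_force: 20.0
```

Converted, -6 degrees is -0.0333.

Emit:
{"op": "arm_command", "data": {"dr": [[0,0,-0.0111],[0,0,-0.0222],[0,0,-0.0333],[0,0,-0.0333]], "dp": [[0,0,0],[0,0,0],[0,0,0],[0,0,0]], "jaw": [0.034,0.034,0.034,0.034]}}

```text
t: 19.9
tool_pos: [0.5337, -0.0125, 0.1053]
orientation: [-3.142, -0.0, 0.577]
contact_force: [-0.2, -0.3, -1.0]
width: 0.451
grasp_force: 20.0
```

Force vanished, so the keyway has likely met the key. Test by lowering.

Converted, 0.0015 m is 0.0019, 0.001 m is 0.0013.

Emit:
{"op": "arm_command", "data": {"dr": [[0,0,0],[0,0,0],[0,0,0]], "dp": [[0,0,0.0006],[0,0,0.0013],[0,0,0.0019]], "jaw": [0.034,0.034,0.034]}}

```text
t: 20.27
tool_pos: [0.5337, -0.0125, 0.1038]
orientation: [3.142, -0.0, 0.576]
contact_force: [-0.1, 0.4, 0.2]
width: 0.451
grasp_force: 20.0
```

Converted, 0.0015 m is 0.0019, 0.001 m is 0.0013.

Emit:
{"op": "arm_command", "data": {"dr": [[0,0,0],[0,0,0],[0,0,0]], "dp": [[0,0,0.0006],[0,0,0.0013],[0,0,0.0019]], "jaw": [0.034,0.034,0.034]}}

```text
t: 20.65
tool_pos: [0.5337, -0.0125, 0.1023]
orientation: [3.141, -0.0, 0.577]
contact_force: [0.0, -0.2, -1.6]
width: 0.45
grasp_force: 20.0
```

Converted, 0.0045 m is 0.0056, 0.004 m is 0.005.

Emit:
{"op": "arm_command", "data": {"dr": [[0,0,0],[0,0,0],[0,0,0],[0,0,0],[0,0,0]], "dp": [[0,0,0.0013],[0,0,0.0025],[0,0,0.0038],[0,0,0.005],[0,0,0.0056]], "jaw": [0.034,0.034,0.034,0.034,0.034]}}

```text
t: 21.28
tool_pos: [0.5337, -0.0125, 0.0978]
orientation: [3.142, 0.0, 0.577]
contact_force: [0.3, 0.1, -0.5]
width: 0.453
grasp_force: 20.0
```

Converted, 0.001 m is 0.0013, 0.0005 m is 0.0006.

Emit:
{"op": "arm_command", "data": {"dr": [[0,0,0],[0,0,0],[0,0,0]], "dp": [[0,0,0.0006],[0,0,0.0013],[0,0,0.0013]], "jaw": [0.034,0.034,0.034]}}

```text
t: 21.65
tool_pos: [0.5337, -0.0125, 0.0968]
orientation: [3.142, -0.0, 0.577]
contact_force: [0.7, -1.2, -0.4]
width: 0.453
grasp_force: 20.0
```

Emit:
{"op": "arm_command", "data": {"dr": [[0,0,0],[0,0,0],[0,0,0]], "dp": [[0,0,0.0006],[0,0,0.0013],[0,0,0.0013]], "jaw": [0.034,0.034,0.034]}}

```text
t: 22.02
tool_pos: [0.5337, -0.0125, 0.0959]
orientation: [3.141, 0.0, 0.577]
contact_force: [0.5, 0.8, -0.6]
width: 0.449
grasp_force: 20.0
```

Converted, 0.0008 m is 0.001, 0.0004 m is 0.0005.

Emit:
{"op": "arm_command", "data": {"dr": [[0,0,0],[0,0,0],[0,0,0]], "dp": [[0,0,0.0005],[0,0,0.001],[0,0,0.001]], "jaw": [0.034,0.034,0.034]}}

```text
t: 22.4
tool_pos: [0.5338, -0.0125, 0.0952]
orientation: [3.141, -0.0, 0.577]
contact_force: [-1.5, 0.4, 2.5]
width: 0.45
grasp_force: 20.0
```

Converted, 0.0008 m is 0.001, 0.0004 m is 0.0005.

Emit:
{"op": "arm_command", "data": {"dr": [[0,0,0],[0,0,0],[0,0,0]], "dp": [[0,0,0.0005],[0,0,0.001],[0,0,0.001]], "jaw": [0.034,0.034,0.034]}}

```text
t: 22.78
tool_pos: [0.5338, -0.0125, 0.0944]
orientation: [3.141, -0.0, 0.577]
contact_force: [-1.2, -0.4, 4.4]
width: 0.453
grasp_force: 20.0
```

Bottomed at the expected home height with 4.4 N. Ease off 0.8 mm and turn anticlockwise 52° of the estimated 60°, then look.

Converted, -0.0008 m is -0.001, -52 degrees is -0.2889.

Emit:
{"op": "arm_command", "data": {"dr": [[0,0,0],[0,0,-0.0222],[0,0,-0.0444],[0,0,-0.0667],[0,0,-0.0889],[0,0,-0.1111],[0,0,-0.1333],[0,0,-0.1556],[0,0,-0.1778],[0,0,-0.2],[0,0,-0.2222],[0,0,-0.2444],[0,0,-0.2667],[0,0,-0.2889],[0,0,-0.2889]], "dp": [[0,0,-0.001],[0,0,-0.001],[0,0,-0.001],[0,0,-0.001],[0,0,-0.001],[0,0,-0.001],[0,0,-0.001],[0,0,-0.001],[0,0,-0.001],[0,0,-0.001],[0,0,-0.001],[0,0,-0.001],[0,0,-0.001],[0,0,-0.001],[0,0,-0.001]], "jaw": [0.034,0.034,0.034,0.034,0.034,0.034,0.034,0.034,0.034,0.034,0.034,0.034,0.034,0.034,0.034]}}

```text
t: 24.65
tool_pos: [0.5348, -0.0125, 0.0955]
orientation: [3.139, -0.001, 1.483]
contact_force: [5.8, -0.3, 3.1]
width: 0.452
grasp_force: 20.0
```

Run:
```python
from h import *
s=vision.capture("scene");t=vision.capture("top");o=readout.observe();print(o["t"],o["tool_pos"],np.degrees(o["orientation"]),o["width"],o["contact_force"],o["ft_torque"],o["joint_pos"][6])
a=np.radians(134.6);D=np.array([.5337,-.0125])
for z,r in((.097,.022),(.102,.022),(.133,.019)):print(z,proj("scene",[*(D+r*np.array([np.cos(a),np.sin(a)])),z]))
s2=np.clip(s.astype(float)*1.8,0,255).astype(np.uint8)
cv2.imwrite("pics/c8.png",crop(s2,285,150,54,54,11))
```

```text
24.75 [ 0.5348 -0.0124  0.0955] [179.8634  -0.0385  84.9198] 0.4519546260445115 [5.5135 0.5236 3.422 ] [-0.0256 -1.3612 -0.0707] -0.458395525186576
0.097 [310.7622 189.6369]
0.102 [310.7331 188.2355]
0.133 [310.5938 178.7493]
```

View pics/c8.png

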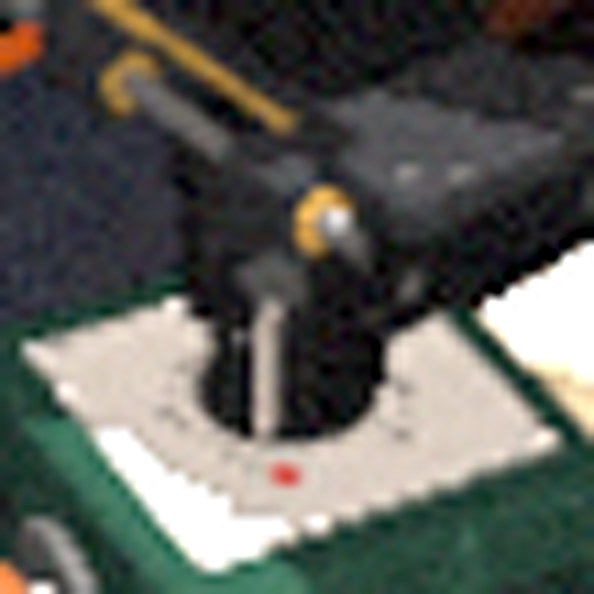

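The pointer tip shows at crop (263,437) and the red dot at (286,475); OFF needs the tip near (289,441), so there is still some way to turn.

Run:
```python
from h import *
D=np.array([.5337,-.0125])
for nm,c,z in(("tip",(263,437),.098),("tip2",(264,432),.1005),("red",(286,475),.095),("sidetop",(268,305),.133)):
    p=plane("scene",c[0]/11-.46+285,c[1]/11-.46+150,z);v=p[:2]-D;print(nm,p,np.degrees(np.arctan2(v[1],v[0])),np.hypot(*v))
for z in(.097,.103):print(z,(proj("scene",[*D,z])-[285,150]+.46)*11, proj("scene",[*D,z]))
for a in(115,120,125,130,135):print(a,(proj("scene",[*(D+.0235*np.array([np.cos(np.radians(a)),np.sin(np.radians(a))])),.098])-[285,150]+.46)*11)
```

```text
tip [0.5231 0.0076 0.098 ] 117.83242268212831 0.022686895042920336
tip2 [0.5221 0.0081 0.1005] 119.44887891100893 0.02367631663820037
red [0.5102 0.0116 0.095 ] 134.2855156394828 0.033603867192546114
sidetop [ 0.5288 -0.0003  0.133 ] 112.13033461119056 0.013118304779036076
0.097 [291.8892 389.4304] [311.0754 184.9428]
0.103 [291.5201 371.0117] [311.0418 183.2683]
115 [257.7286 437.9215]
120 [265.2376 439.4536]
125 [272.9567 440.5771]
130 [280.8249 441.2829]
135 [288.7799 441.565 ]
```

Pointer at about 118.5°; OFF is at 134.4°. Turn 14° more, relieving the sideways load.

Converted, 0.001 m is 0.0013, -14 degrees is -0.0778.

Emit:
{"op": "arm_command", "data": {"dr": [[0,0,0],[0,0,-0.0167],[0,0,-0.0333],[0,0,-0.05],[0,0,-0.0667],[0,0,-0.0778],[0,0,-0.0778]], "dp": [[0,0.0013,0],[0,0.0013,0],[0,0.0013,0],[0,0.0013,0],[0,0.0013,0],[0,0.0013,0],[0,0.0013,0]], "jaw": [0.034,0.034,0.034,0.034,0.034,0.034,0.034]}}

```text
t: 25.62
tool_pos: [0.5348, -0.0123, 0.0951]
orientation: [3.141, -0.0, 1.728]
contact_force: [3.4, 1.4, 3.6]
width: 0.45
grasp_force: 20.0
```

```bash
cat > p.py <<'E'
from h import *
s=vision.capture("scene");o=readout.observe();print(o["t"],o["tool_pos"],np.degrees(o["orientation"]),o["width"],o["contact_force"],o["ft_torque"],o["joint_pos"][6])
D=np.array([.5337,-.0125])
# pointer: bright columns among the black knob side, rows 182-188
for v in range(181,191):
    r=s[v,300:322].mean(1); print(v,r.astype(int))
E
python3 p.py
```

```text
25.675 [ 0.5348 -0.0123  0.0951] [179.9728  -0.0143  98.9826] 0.44873781718816463 [3.0412 1.4456 3.4006] [ 0.3773 -0.9064 -0.0932] -0.2376918965246023
181 [114 109 111  86  40  15  16  18  18  14 119 102  13  11  28  13  10   3
  15  11   1  95]
182 [117 109 102  78  29  14  16  19  17   5 121 103   7  13  17  13  20   0
  14  10   6  98]
183 [102  93  96  62   9  17  18  18  19   9 120 104  10  17  15  18  11  11
   7   5  39 102]
184 [113 114  86  34  13  19   9  15  17  11 121 103   9  20  17  24  15   5
   3  39  75  95]
185 [106 112  92  37  12  17  18  15  17  14 122 103  14  18  22  17  10  19
   8  88 112  90]
186 [112 113  94  40   6  20  15  13  12   4 121 100  15  13  21  16  10  15
  16  97 121 115]
187 [ 89 111 117  76  22   9  20   6  20  15 121 101  13  18  16  11  13   5
  64 106 118 106]
188 [108  92 105 115  74  22  13  11  21  14 130 111   8  19  13  21  14  38
  94 106 109 113]
189 [112 105 109 108 100  93  56  20   5  10 111  97  11  10   6  41  88 106
 115 113 102  88]
190 [154 109 109 110 113 104 100 104  91  76  83  73  67  96 103 106 112 118
 115 114 113 108]
```

The pointer column now lies at u≈310.5, which gives about 132.7°, within 2° of OFF. Ease the load, release and retreat upward.

Converted, -0.13 m is -0.1625, -0.1 m is -0.125.

Emit:
{"op": "arm_command", "data": {"dr": [[0,0,0],[0,0,0],[0,0,0],[0,0,0],[0,0,0],[0,0,0],[0,0,0],[0,0,0],[0,0,0],[0,0,0],[0,0,0]], "dp": [[0,0.0008,-0.0008],[0,0.0008,-0.0008],[0,0.0008,-0.0008],[0,0.0008,-0.0008],[0,0.0008,-0.0008],[0,0.0008,-0.0008],[0,0,-0.025],[0,0,-0.075],[0,0,-0.125],[0,0,-0.1625],[0,0,-0.1625]], "jaw": [0.034,0.05,0.065,0.065,0.065,0.065,0.065,0.065,0.065,0.065,0.065]}}

```text
t: 27.05
tool_pos: [0.5359, -0.0121, 0.2283]
orientation: [3.137, 0.001, 1.729]
contact_force: [-0.2, -0.2, -0.3]
width: 0.746
grasp_force: 0.0
```

```bash
python3 p.py
python3 - <<'E'
from h import *
s=vision.capture("scene");s2=np.clip(s.astype(float)*1.5,0,255).astype(np.uint8)
cv2.imwrite("pics/c9.png",crop(s2,285,150,54,54,11))
D=np.array([.5337,-.0125])
for z in(.097,.133):print((proj("scene",[*D,z])-[285,150]+.46)*11)
E
```

```text
27.1 [ 0.5351 -0.0124  0.2266] [179.8803   0.0618  99.0382] 0.7466587802825241 [-0.3543 -0.6278 -0.4922] [ 0.0246 -0.0411 -0.0114] -0.13738524862688872
181 [115 122 122  91  38   0  20  14   6  64 104  74  12  20  12  18  12  29
  71 100 109 113]
182 [117 109  99  77  34  10  20  15   8  47  99  77   9  15  19  11  20  18
  52  95 114 120]
183 [108  95  94  64  10  13  18  19  16  35  97  80  11  18  16  18  12   9
  26  89 115 118]
184 [115 112  86  42   8  14  18  14  19  36  96  76  10  15  18  23  13  13
  10  97 107 102]
185 [106 112  91  38   9  19  21  17  13  37  96  79  18   9  20  16  21  16
   9  94 117  86]
186 [113 116  94  39  12  14  17  22  13  35  94  77   8   8  24  15  19  10
  18  95 119 109]
187 [ 91 110 114  83  36  17  15  19  13  37  98  79  11   6  20  19  14  10
  61 106 118 105]
188 [104  95 103 114  84  33  17  13  16  40 108  86  12  14  17   6  45  90
 111 105 109 113]
189 [112 105 112 107 104  93  55  30  21  17  84  67  13  13  43  55  86 113
 115 112 101  87]
190 [155 105 110 109 115 104  98 104 106  92  88  82  93 104 109 106 112 113
 117 114 111 105]
[291.8892 389.4304]
[289.6417 277.2742]
```

View pics/c9.png

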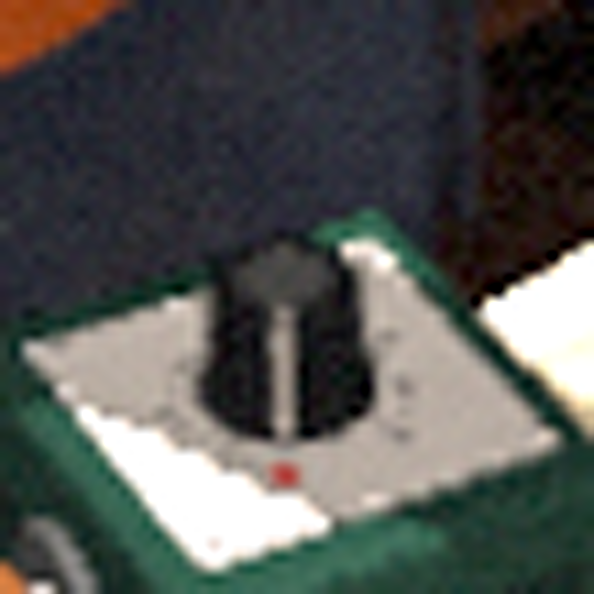

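The picture shows the knob seated and upright, with its pointer tip at crop (285,437), in line with the red dot at (286,475). The gripper is clear.

```bash
python3 -c "
from rig import sign_off
print(sign_off())"
```

```text
the job is handed in; nothing more can be done
None
```

The knob is fully home on its spindle with its pointer within about 2° of the OFF mark, and the gripper has let go and lifted clear. The job was handed in at about 27 s of the 64 s allowed. The two bottles and the sanding block were not touched. The handover returned no verdict.

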